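Clear the carved plaque into the stand's bay and swing the lamp over the next blank

ROBOT

A 6-joint arm with a two-finger parallel gripper is mounted at the origin on the work surface. World frame = base frame: x ahead of the robot, y to its left, z up, the work surface at z = 0. Lengths are in mm, angles in degrees, forces in N, time in s.
With the tool pointing down it reaches from about 350 to 850 mm from the base axis. Payload 8.1 kg.
Tool frame: the origin (TCP) lies midway between the tips of the shut fingers; the grasp point (between the pads) lies 19 mm behind it; x points along the fingers, y is the direction in which the jaws open and shut, and the axes are right-handed (so a half turn about x gives the same grasp; the last joint's range is limited). The gripper opens to 85 mm and grips with 20 to 120 N. Pads are 22 mm wide; open, the fingers measure 114 mm over their backs; the gripper's body (76 mm by 85 mm) begins 54 mm behind the grasp point. The pads swing forward as they close: fully open they stand 13 mm farther back than shut.
Start: joints at [59.45, 7.471, 85.268, -0, 87.261, -4.893], TCP at [259.77, 540.856, 231.292] pointing down, gripper open.
Joint ranges: [-169.43, 169.43], [-51.17, 129.36], [1.28, 143.12], [-76.62, 256.62], [0, 156.53], [-152.29, 152.29]. Speed limits (degrees/s): [136.94, 136.94, 159.86, 180, 180, 180].

INTERFACE

Orientations are given as [roll, pitch, yaw] about the fixed x, y, z axes, in that order (R = Rz(yaw) Ry(pitch) Rx(roll)).
In Python, from bench import r gives the robot as it stands.
- The arm moves only by the tool move_arm, never from a script. Its argument "deltas" is a list of rows, each a list of 2 entries, a list of its own where there are three numbers: the shift along the tool's x, y, z in mm, then the turn about the tool's x in degrees. A call has 1 to 12 rows; each row is the pose to reach, as a shift and turn from the pose measured when the call began, along the tool's axes at that moment; what a row does not reach only later rows make up. A row lasts 1/8 s, in which the tool goes at most 62.5 mm and 10.7 degrees, less where a joint would pass 70% of its speed; a pose out of reach is approached as far as the arm can. A call with a gripper value outside its range is refused whole. "jaw" is the opening, from -1 (shut) to 1 (fully open), set as the call begins (left out, the last holds). The fingers move at their own pace and stop on an object; "squeeze" is the grip in N (left out, the last holds). Time passes only in rows, so rows that repeat a pose let the fingers close. It gives the time, the measured TCP pose, the force and the opening at its end, in the units of the state.
- r.sense(): the state, without advancing time (a new reading comes with each control period).
- r.snapshot(name): name is "scene" or "top" or "wrist"; returns (picture, depth): 420x560x3 uint8, red, green, blue; 420x560 float32, mm along the optical axis (not along the pixel's ray), 0 where there is no reading.
- r.get_calibration(name): a dict with "fovy" (degrees; the focal length in pixels is half the picture's height over the tangent of half this angle, whatever the lens; pixels are square), "cx", "cy" (the principal point, pixels), "position" and "attitude" of the camera in the world; the wrist camera has in their place "tool_from_camera" (4x4, takes a point from camera to tool coordinates, whose origin is the TCP and whose axes are the tool frame's). Camera axes: x right, y down, z forward; pixel columns grow to the right and rows downward; lengths in mm; the calibration is good to about 2 mm. A picture is of the moment at which its call begins: read the wrist's pose just before it. get_calibration takes no time and is no camera call.
- r.hand_in(): hands the job in, once; it reports no verdict.
The state is a dict: "time": time; "joint_pos": joint angles; "qd": joint speeds; "joint_efforts": joint torques, N m; "tool_pos": TCP position; "tcp_rot": TCP orientation; "ft_force": force on the tool from outside, world axes, zero at the start; "wrist_torque": the same for the moment, N m; "finger_gap": finger opening in mm.
Only numpy, scipy, OpenCV 4.12 (cv2) and the standard library are available. Lean on these libraries where they do the work, as an engineer would, in place of code of your own. Each camera call takes 0.05 s, during which the arm holds its last target. There are 200 camera calls.

TASK

Change the bench over to the next carver: swing the lamp round so that its shade hangs over the middle of the plain blank on top of the carving stand, and leave it there. Slide the finished clock plaque flat along the bench, round the three sharpening blocks, squarely onto the felt pad in the empty bay of the stand until it is all under the top, its near edge 2 to 5 cm behind the top's front edge. The plaque must not touch the blocks or the stand, keep your hand off the blocks too, never lift or tip the plaque, and leave everything else where it is.

Things in the scene. Friction and masses are not known exactly. Their poses are not given: they have to be found in the camera images.
- plaque: finished clock plaque: flat brown wood panel, 96 (x) x 116 (y) x 22 mm, carved ring and scrolls up to 4 mm higher; about 0.2 kg, loose, too wide to grasp, slides with ordinary wood friction. It starts at either end of the open lane in front of the sharpening blocks, its x axis within 0.35 rad of world x. Origin: centre of its underside; z up.
- stand: fixed pine riser, 200 mm deep (its x), open at front and back, no floor. Top board 570 mm long (its y), underside 160, upper face 182 mm high. Upright boards 18 mm thick at y = -258, 0, 258 mm leave two bays 240 mm wide, centred at y = 129 and -129. Origin: on the bench under its middle; the top's front edge is at x = -100; x points away from the robot, into the bays. Yaw up to 0.08 rad.
- felt: a thin grey felt pad, 200 (x) x 170 (y) mm, lying flat in the empty bay (the other bay holds the sanding box) and showing 30 mm out of its front; too thin to matter in sliding. Origin: its centre, midway between the bay's two upright boards and 30 mm in front of the stand's middle depth; axes along the stand's.
- sanding_box: an open plywood box of sanding blocks, 190 (x) x 150 (y) x 60 mm, loose, standing in the other bay and sticking 25 mm out of its front. Origin: centre of its underside. Leave alone.
- lamp (a joint): swing of the lamp arm about its upright post, rad: 0 when the arm points along the stand's -y axis, growing as the shade swings out over the bench in front of the stand (clockwise seen from above); range -0.7 to 1.5. It starts at 0.75 to 1.25. The joint is stiff (0.5 N m of friction) and the arm stays where it is left. The shade's arc passes within 30 mm of the blank's centre.
- lamp_pivot (a point): on the axis of the lamp's upright post at the arm's height, 300 mm above the bench (x = -70, y = 273 mm in the stand's frame, its left front corner). The arm is a level bare tube of 14 mm diameter from here to the shade; 25 to 160 mm from the post it can be gripped from above or pushed. The black joint housing is 32 mm across, 18 mm above and below the tube's middle.
- lamp_head (a point): the middle of the round white lamp shade, at the height of the arm's axis (300 mm), 220 mm from lamp_pivot. The shade is 92 mm across, reaches 42 mm below and 18 mm above this point.
- blank: the plain uncarved wooden blank, 100 (x) x 130 (y) x 28 mm, lying loose on top of the stand, near its middle. Origin: centre of its underside, 182 mm above the bench. Leave it where it is; the shade passes 48 mm above its top.
- strop: leather strop on a dark wooden block, screwed to the bench in front of the stand's left (+y) part: 45 (x) x 100 (y) x 27 mm high. Origin: centre of its underside; axes along the stand's. Not to be touched.
- slip_stone: small slip stone in a wooden block, screwed to the bench in front of the stand's middle board: 45 (x) x 70 (y) x 30 mm high. Origin: centre of its underside; axes along the stand's. Not to be touched.
- diamond_plate: steel sharpening plate on a plywood block, screwed to the bench in front of the stand's right (-y) part: 45 (x) x 100 (y) x 28 mm high. Origin: centre of its underside; axes along the stand's. Not to be touched. The ways into the bays are the gaps on either side of the slip stone, about 170 to 200 mm wide.
- wax_tin: round metal wax tin, 84 mm across, 36 mm high, loose, at the end of the lane where the plaque is not. Origin: centre of its underside. Leave alone.
- mallet: carver's mallet standing on its black head, 88 mm across, 238 mm high, loose, on the bench to the right of the stand. Origin: centre of its underside. Leave alone.
- glue: white glue bottle, 60 mm across, 170 mm high, loose, on the bench to the left of the stand. Origin: centre of its underside. Leave alone.
- gouge_wide: gouge with a wide blade lying on the right end of the stand's top, loose, about 230 mm long, 25 mm thick, handle away from the robot. Origin: on the shank, 60 mm ahead of the handle's end, at its underside. Leave alone.
- gouge_narrow: gouge with a narrow blade lying beside the other one, loose, about 230 mm long, 25 mm thick. Origin as for the other. Leave alone.
- dust_brush: dust brush lying loose on the stand's top between the blank and the gouges, about 200 mm long. Origin: near its middle, at its underside. Leave alone.
Things that resemble listed ones, but are neither listed nor needed, are in the scene too. Leave any purple or turquoise look-alike of the plaque alone.

How it is judged (in metres and radians):
At the end, for the whole second after the job is handed in: Plaque flat and still in the felt pad's bay: centre at most 37 mm in front of and 25 mm behind the stand's mid-depth, within 50 mm sideways of the felt's centre, turned under 0.18 rad from the stand. Shade's middle within 45 mm of the blank's centre seen from above, lamp still (x of plaque in the frame of stand between -0.037 and 0.025 m and y of plaque in the frame of felt between -0.05 and 0.05 m and angle between the x axis of plaque and the x axis of stand, either way round below 0.18 rad and height (world z) of plaque below 0.004 m and linear speed of plaque below 0.01 m/s and horizontal distance between lamp_head and blank below 0.045 m and velocity of joint lamp between -0.02 and 0.02 rad/s); the robot touches nothing.
It fails at once if something touches a sharpening block (more than 1 N) (contact force between any of strop, slip_stone, diamond_plate and anything else above 1 N).
It fails at once if the plaque touches the stand (more than 1 N) (contact force between plaque and stand above 1 N).
It fails at once if the plaque is lifted (12 mm) or tipped (0.2 rad) (height (world z) of plaque above 0.012 m or angle between plaque's own z axis and vertical above 0.2 rad).
It fails at once if the blank, sanding box, wax tin, mallet, glue bottle, brush or a gouge is moved by more than 15 mm (distance of any of blank, sanding_box, wax_tin, mallet, glue, gouge_wide, gouge_narrow, dust_brush from where it was at the start of the episode above 0.015 m).
It also fails if it takes over 72 s, if anything falls off the work surface, if the arm or the gripper's body presses on something with over 40 N, if the wrist force passes 120 N, or if a joint passes its speed limit or range.

## Working session

There is one attempt and no reset: what is moved stays moved. The work goes in short steps, Python scripts to look and compute and a tool call to move; the robot and the scene stay as the last step left them, time stands still between calls to the robot, and variables do not carry over. Pictures are saved under pics/ and viewed, about 8 in all and at most 12, crops included, and the job is handed in when it is done.

Besides the shell and the picture viewer there is one more tool, called after ">>>" by a JSON object that holds its "api" and its "payload". move_arm: Moves the arm, as the interface text tells. Its arguments: {"type":"object","properties":{"deltas":{"type":"array","items":{"type":"array"}},"jaw":{"type":"number"},"squeeze":{"type":"number"}},"required":["deltas"]}

```bash
mkdir -p pics; ls
cat > h.py <<'E'
import numpy as np, cv2
from scipy.spatial.transform import Rotation as R
from bench import r
def cal(n): return r.get_calibration(n)
E
python3 - <<'E'
from h import *
s=r.sense(); print(s)
for n in ("scene","top"):
    c=cal(n); print(n,c)
    p,d=r.snapshot(n); cv2.imwrite(f"pics/{n}0.png",p[:,:,::-1]); np.savez(f"{n}0.npz",p=p,d=d)
print(cal("wrist"))
E
```

```text
pics
{'time': 0.0, 'joint_pos': array([ 5.94495605e+01,  7.51527792e+00,  8.53302281e+01, -9.53096478e-04,
        8.72617481e+01, -4.89438737e+00]), 'qd': array([ 0.10376287, -0.05212962,  0.11006522,  0.01540836, -0.03800737,
        0.07046325]), 'joint_efforts': array([-1.15652398e-03, -5.69394815e+01, -5.00551164e+01, -5.19425066e-04,
        1.50094862e-02,  1.85104113e-05]), 'tool_pos': array([259.49369681, 540.3640265 , 230.23357331]), 'tcp_rot': array([ -94.3858785 ,   89.89274165, -120.04188419]), 'ft_force': array([ 0.90469804, -0.35160342, -0.09307705]), 'wrist_torque': array([ 0.02885537, -0.0497562 ,  0.0054963 ]), 'finger_gap': 85.15657622578685}
scene {'fovy': 42.25060819155605, 'cx': 267.4974652499815, 'cy': 213.90868806949706, 'position': array([ 916.26253339, -544.87447925, 1593.27643547]), 'attitude': array([-1.54311882e+02, -4.30522014e-02,  3.32239572e+01])}
top {'fovy': 49.506187092797646, 'cx': 280.2470699093023, 'cy': 209.2465163051002, 'position': array([ 282.30028299,   21.86261531, 1611.64194705]), 'attitude': array([-1.69216191e+02, -1.35374576e-01, -9.06170573e+01])}
{'fovy': 68.9853916564453, 'cx': 275.7446200825878, 'cy': 213.3174257447432, 'tool_from_camera': array([[ 8.44367063e-05, -2.82216965e-01,  9.59350602e-01,
        -1.44103552e+02],
       [ 9.99999992e-01, -6.23682014e-05, -1.06361605e-04,
        -1.24327885e+00],
       [ 8.98500210e-05,  9.59350604e-01,  2.82216957e-01,
        -7.10794821e+01],
       [ 0.00000000e+00,  0.00000000e+00,  0.00000000e+00,
         1.00000000e+00]])}
```

View pics/scene0.png

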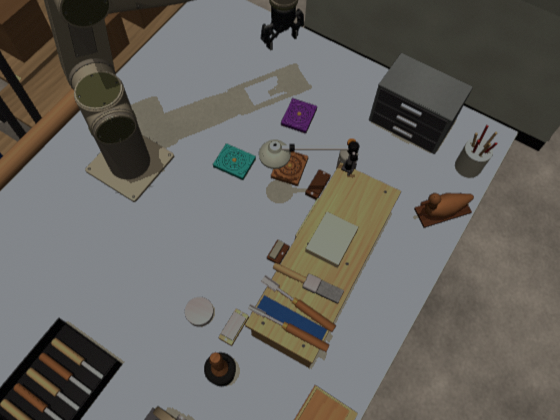

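View pics/top0.png

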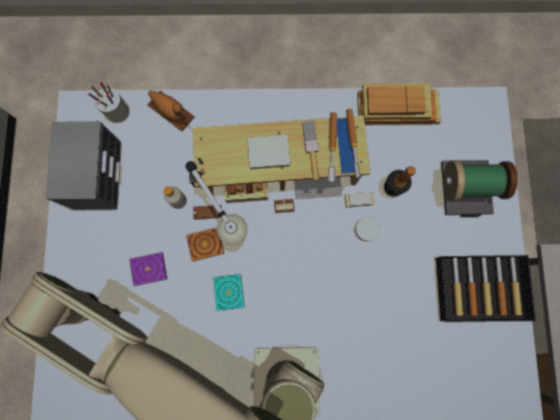

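The top view shows the plaque candidates: brown at (205,245), purple at (148,268) and turquoise at (228,292). Brown matches the description. The sanding box is in the left bay (245,190), the grey felt in the right bay (318,187), the lamp post at about (191,166), the shade at (232,228) and the blank at (269,151). Next I'll take one close crop to check.

```bash
cat >> h.py <<'E'
def cam(n):
    c=cal(n); f=210/np.tan(np.radians(c["fovy"]/2))
    if n=="wrist":
        s=r.sense(); T=c["tool_from_camera"]; Rt=R.from_euler("xyz",s["tcp_rot"],degrees=True).as_matrix()
        return f,c["cx"],c["cy"],Rt@T[:3,:3],Rt@T[:3,3]+s["tool_pos"]
    return f,c["cx"],c["cy"],R.from_euler("xyz",c["attitude"],degrees=True).as_matrix(),c["position"]
def ray(C,u,v):
    f,cx,cy,A,P=C; return A@np.array([(u-cx)/f,(v-cy)/f,1]),P
def atz(C,u,v,z):
    d,P=ray(C,u,v); return P+d*(z-P[2])/d[2]
def cloud(C,d):
    f,cx,cy,A,P=C; v,u=np.mgrid[:d.shape[0],:d.shape[1]]
    X=np.stack([(u-cx)/f*d,(v-cy)/f*d,d],-1)@A.T+P; X[d==0]=np.nan; return X
def proj(C,X):
    f,cx,cy,A,P=C; q=(np.asarray(X)-P)@A; return q[...,:2]/q[...,2:]*f+[cx,cy]
E
python3 - <<'E'
from h import *
D=np.load("top0.npz"); p,d=D["p"],D["d"]
C=cam("top"); X=cloud(C,d)
for u,v in [(330,240),(205,245),(232,228),(269,151),(285,205),(318,187),(205,213),(191,166),(210,195),(368,229)]: print(u,v,X[v,u].round(1))
c=p[100:270,140:400]; cv2.imwrite("pics/crop1.png",cv2.resize(c,None,fx=3.07,fy=3.07,interpolation=cv2.INTER_CUBIC)[:,:,::-1])
E
```

```text
330 240 [ 4.76e+02 -1.61e+02  2.00e-01]
205 245 [459.9 278.8  26.1]
232 228 [476.  155.5 313.8]
269 151 [738.7  49.7 213.8]
285 205 [598.5  -2.1  30.5]
318 187 [ 6.701e+02 -1.234e+02  3.000e-01]
205 213 [573.1 280.8  28.3]
191 166 [660.7 277.3 318.8]
210 195 [575.6 221.7 306.2]
368 229 [ 508.8 -290.7   37.1]
```

View pics/crop1.png

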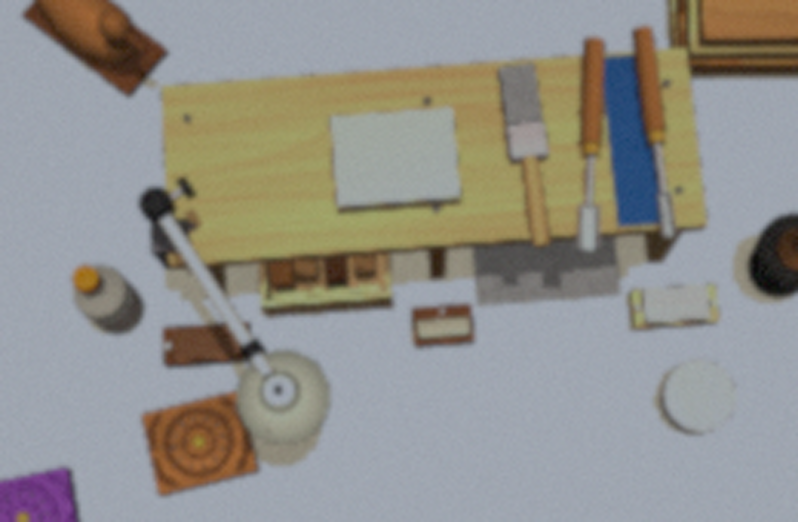

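The crop confirms the brown plaque (crop 200,440). The shade (285,395) hides its right corner. The felt shows at (545,268), and the slip stone at (443,326) and diamond plate at (675,305) flank the way in. Next I'll fit the fixed geometry from depth.

```bash
cat > fit.py <<'E'
from h import *
def rect(P):
    (c,wh,a)=cv2.minAreaRect(P.astype(np.float32)); return np.round(c,1),np.round(wh,1),round(a,2)
def sel(X,zr,xr,yr):
    m=(X[...,2]>zr[0])&(X[...,2]<zr[1])&(X[...,0]>xr[0])&(X[...,0]<xr[1])&(X[...,1]>yr[0])&(X[...,1]<yr[1]); return X[m][:,:2]
def clean(P,k=6):
    from scipy.spatial import cKDTree
    n=np.array([len(q) for q in cKDTree(P).query_ball_point(P,9)]); return P[n>=4]
E
python3 - <<'E'
from fit import *
for cn in("top","scene"):
    D=np.load(cn+"0.npz"); X=cloud(cam(cn),D["d"]); print(cn)
    for n,zr,xr,yr in [("stand",(172,192),(600,900),(-350,350)),("blank",(203,218),(650,830),(-60,160)),
      ("slip",(15,45),(540,640),(-80,60)),("strop",(15,45),(540,610),(200,350)),("diam",(15,45),(540,660),(-330,-180)),
      ("plaque",(15,35),(380,540),(180,380)),("tin",(28,45),(440,570),(-370,-220)),("shade",(275,330),(400,540),(80,210)),("post",(290,330),(640,690),(250,300))]:
        P=clean(sel(X,zr,xr,yr)); print(n,len(P),*rect(P) if len(P)>4 else "", P.mean(0).round(1))
E
```

```text
top
stand 7688 [747.6  19.2] [213.  586.9] 3.25 [746.1  26.5]
blank 1206 [739.8  51.5] [103.5 129.4] 3.92 [739.3  51.5]
slip 227 [598.7   0.8] [45.7 68.5] 3.74 [5.973e+02 4.000e-01]
strop 304 [578.8 275.3] [ 46.  100.4] 3.58 [576.8 281.6]
diam 384 [ 591.2 -269.5] [100.8 102. ] 89.64 [ 609.5 -270.1]
plaque 873 [464.4 280.7] [ 96.5 116.9] 13.87 [463.1 281.6]
tin 442 [ 510.6 -289.5] [80.8 82.5] 85.58 [ 509.8 -289.1]
shade 729 [488.1 159.3] [103.6  89.2] 0.03 [481.1 161. ]
post 142 [667.7 272.4] [40.8 50. ] 73.19 [661.6 273.6]
scene
stand 10393 [741.2  20. ] [217.9 589. ] 3.83 [752.7   2.5]
blank 1566 [740.1  50.9] [100.4 134.1] 4.34 [741.   48.5]
slip 280 [599.5   0.8] [45.8 70.7] 3.44 [599.7  -1.3]
strop 379 [579.3 274.2] [ 46.2 104.6] 3.83 [580.2 270.4]
diam 579 [ 589.7 -270.9] [103.3  99.8] 2.49 [ 611.1 -272.8]
plaque 636 [464.7 279.4] [ 96.3 124.3] 13.88 [477.1 274. ]
tin 633 [ 509.6 -290.3] [82.  82.2] 82.56 [ 510.  -290.6]
shade 690 [485.2 167.4] [106.7  82.2] 67.62 [489.1 153.8]
post 175 [666.7 273.3] [40.7 51.2] 81.87 [664.8 270.7]
```

Run:
```python
from fit import *
s=r.sense(); Rt=R.from_euler("xyz",s["tcp_rot"],degrees=True).as_matrix(); print(Rt.round(3).tolist())
C=cam("top")
pts=[(163,85),(688,48),(705,225),(170,262)]
K=[atz(C,140+(u+.5)/3.07-.5,100+(v+.5)/3.07-.5,182)[:2].round(1).tolist() for u,v in pts]; print("corners",K)
# hand profile in tool frame
Q=[]
for cn in("top","scene"):
    D=np.load(cn+"0.npz"); X=cloud(cam(cn),D["d"]).reshape(-1,3); X=X[~np.isnan(X[:,0])]
    q=(X-s["tool_pos"])@Rt; q=q[(abs(q[:,1])<110)&(abs(q[:,2])<130)&(q[:,0]>-400)&(q[:,0]<20)]; Q.append(q)
    for a in range(-300,20,15):
        k=q[(q[:,0]>=a)&(q[:,0]<a+15)]
        if len(k): print(cn,a,len(k),"y",np.percentile(k[:,1],[2,98]).round(),"z",np.percentile(k[:,2],[2,98]).round())
# front edge clutter: points higher than 184 near front edge, in stand frame
yaw=np.radians(3.6)
D=np.load("top0.npz"); X=cloud(C,D["d"])
P=X[(X[...,2]>186)&(X[...,2]<225)&(X[...,1]<20)&(X[...,0]<700)&(X[...,1]>-280)]
o=np.array([749,7]); st=(P[:,:2]-o)@np.array([[np.cos(yaw),-np.sin(yaw)],[np.sin(yaw),np.cos(yaw)]])
for y in range(-270,10,10):
    k=st[(st[:,1]>=y)&(st[:,1]<y+10)]
    if len(k): print(y,len(k),k[:,0].min().round(1))
P=clean(sel(X,(15,45),(590,660),(-330,-200))); print("diam",rect(P))
```

```text
[[-0.001, 0.433, 0.901], [-0.001, 0.901, -0.433], [-1.0, -0.002, -0.0]]
corners [[833.2, 301.9], [869.9, -265.8], [671.5, -274.8], [637.0, 289.6]]
top -300 36 y [-40. -30.] z [-25.  12.]
top -285 33 y [-40. -27.] z [-28.   8.]
top -270 25 y [-40. -28.] z [-27.   6.]
top -255 26 y [-40. -27.] z [-28.   2.]
top -240 16 y [-40. -27.] z [-28.  -4.]
top -225 24 y [-40.  -5.] z [-34.  43.]
top -210 37 y [-39.   4.] z [-39.  44.]
top -195 14 y [-36.  12.] z [-27.  43.]
top -180 6 y [-20.  -8.] z [32. 37.]
top -165 21 y [-30.   7.] z [-23.  39.]
top -150 24 y [-26.  11.] z [-2. 39.]
top -135 7 y [-28.  -3.] z [24. 38.]
top -105 10 y [-67. -17.] z [12. 21.]
top -90 26 y [-72. -25.] z [11. 19.]
top -75 22 y [-72. -34.] z [ 6. 17.]
top -60 3 y [-50. -38.] z [12. 15.]
top -45 4 y [-53. -46.] z [ 8. 12.]
top -30 5 y [-51. -47.] z [ 8. 13.]
top -15 1 y [-51. -51.] z [8. 8.]
scene -240 3 y [-26. -17.] z [32. 39.]
scene -225 79 y [-39.  13.] z [ 9. 44.]
scene -210 107 y [-42.  22.] z [-4. 44.]
scene -195 52 y [-41.  30.] z [-16.  44.]
scene -180 113 y [-36.  25.] z [-9. 41.]
scene -165 92 y [-37.  25.] z [-8. 42.]
scene -150 93 y [-37.  25.] z [-9. 41.]
scene -135 49 y [-65.  60.] z [-9. 37.]
scene -120 152 y [-68.  67.] z [-11.  22.]
scene -105 126 y [-70.  69.] z [-9. 23.]
scene -90 126 y [-72.  70.] z [-11.  18.]
scene -75 114 y [-73.  71.] z [-12.  17.]
scene -60 33 y [-58.  68.] z [-9. 16.]
scene -45 44 y [-56.  55.] z [-7. 15.]
scene -30 32 y [-55.  55.] z [-8. 15.]
scene -15 2 y [44. 47.] z [-4. -3.]
-270 5 -92.0
-260 4 -95.5
-250 14 -107.7
-240 41 -108.9
-230 16 -106.7
-220 7 -96.5
-210 4 -88.3
-200 4 -92.0
-190 8 -96.5
-180 5 -96.6
-170 21 -110.2
-160 57 -117.4
-150 36 -115.6
-140 6 -113.1
-130 9 -96.1
-120 9 -105.9
-110 46 -108.6
-100 54 -108.4
-90 4 -95.9
-80 7 -89.0
-70 8 -94.2
-60 2 -61.1
-50 8 -96.6
-40 8 -95.1
-30 5 -84.8
-20 19 -95.4
-10 17 -97.2
0 16 -96.2
diam (array([ 618.7, -269.1]), array([ 45.4, 100.3]), 3.14)
```

```bash
cat >> fit.py <<'E'
YAW=np.radians(3.6); SO=np.array([752.5,12.]); SR=np.array([[np.cos(YAW),-np.sin(YAW)],[np.sin(YAW),np.cos(YAW)]])
def w(x,y): return SO+SR@np.array([x,y],float)      # stand -> world
def st(p): return SR.T@(np.asarray(p,float)[:2]-SO)  # world -> stand
def rows(W):
    """world waypoints x,y,z (z None keep), yaw of tool y rel. now -> tool deltas"""
    s=r.sense(); Rt=R.from_euler("xyz",s["tcp_rot"],degrees=True).as_matrix()
    for p in W:
        d=Rt.T@(np.array(p[:3],float)-s["tool_pos"]); print([d.round(0).astype(int).tolist(),(p[3] if len(p)>3 else 0)])
def ty():
    s=r.sense(); Rt=R.from_euler("xyz",s["tcp_rot"],degrees=True).as_matrix(); return np.degrees(np.arctan2(Rt[1,1],Rt[0,1]))
E
python3 - <<'E'
from fit import *
piv=np.array([665,277.])
def pos(a,b,r_=100):
    a=np.radians(a); u=np.array([np.cos(a),np.sin(a)]); t=np.array([-u[1],u[0]]); return piv+r_*u-b*t
print("tool y world angle",ty(), "target ang",np.degrees(np.arctan2(51.5-277,740-665)))
p0=pos(-147,45)
rows([(*(p0*f+(1-f)*np.array([259,540])),300) for f in (.15,.3,.45,.6,.75,.9,1)]+[(*p0,283)]*2)
print("arc")
rows([(*pos(a,24),283) for a in (-147,-140,-132,-124,-116,-108,-100,-92,-85,-79,-74,-72)])
D=np.load("top0.npz"); X=cloud(cam("top"),D["d"])
for n,u,v in [("glue",173,195),("gluecap",170,190),("purpleR",164,275),("purpleB",150,254),("turq",228,276)]: print(n,X[v,u].round())
E
```

```text
tool y world angle 64.3420609035006 target ang -71.60317211590612
[[-70, -19, 58], 0]
[[-70, -38, 117], 0]
[[-70, -56, 175], 0]
[[-70, -75, 233], 0]
[[-70, -93, 292], 0]
[[-69, -112, 350], 0]
[[-69, -124, 389], 0]
[[-52, -124, 389], 0]
[[-52, -124, 389], 0]
arc
[[-52, -135, 407], 0]
[[-52, -143, 416], 0]
[[-52, -151, 428], 0]
[[-52, -157, 441], 0]
[[-52, -162, 455], 0]
[[-52, -164, 469], 0]
[[-52, -165, 483], 0]
[[-52, -163, 498], 0]
[[-52, -160, 510], 0]
[[-52, -157, 520], 0]
[[-52, -153, 528], 0]
[[-52, -151, 531], 0]
glue [616. 371. 133.]
gluecap [623. 372. 173.]
purpleR [357. 417.  30.]
purpleB [nan nan nan]
turq [352. 198.  23.]
```

>>> {"api": "move_arm", "payload": {"deltas": [[[-35, -10, 29], 0], [[-70, -30, 88], 0], [[-70, -47, 146], 0], [[-70, -65, 204], 0], [[-70, -84, 262], 0], [[-70, -102, 320], 0], [[-70, -118, 370], 0], [[-69, -124, 389], 0], [[-69, -124, 389], 0], [[-52, -124, 389], 0], [[-52, -124, 389], 0]], "jaw": -1}}

```text
time: 1.48
tool_pos: [554.5, 261.3, 279.8]
tcp_rot: [-126.0, 89.7, -151.6]
ft_force: [-0.5, 0.3, 0.1]
finger_gap: 0.1
```

Run:
```python
from fit import *
s=r.sense(); print(s["tool_pos"],s["ft_force"],s["finger_gap"],s["time"])
p,d=r.snapshot("scene"); c=p[90:250,180:420]; cv2.imwrite("pics/s1.png",cv2.resize(c,None,fx=3,fy=3)[:,:,::-1])
piv=np.array([665,277.])
def pos(a,b,r_=100):
    a=np.radians(a); u=np.array([np.cos(a),np.sin(a)]); t=np.array([-u[1],u[0]]); return piv+r_*u-b*t
rows([(*pos(a,24),283) for a in (-147,-140,-132,-124,-116,-108,-100,-92,-85,-79,-74,-72)])
```

```text
[554.523157   261.25946608 279.8142618 ] [-0.53854406  0.31400672  0.08648439] 0.14388733248253097 1.475
[[-2, -11, 20], 0]
[[-2, -19, 29], 0]
[[-2, -27, 41], 0]
[[-2, -34, 54], 0]
[[-2, -38, 68], 0]
[[-2, -41, 82], 0]
[[-2, -41, 96], 0]
[[-2, -40, 110], 0]
[[-2, -37, 123], 0]
[[-2, -33, 133], 0]
[[-2, -29, 141], 0]
[[-2, -27, 144], 0]
```

View pics/s1.png

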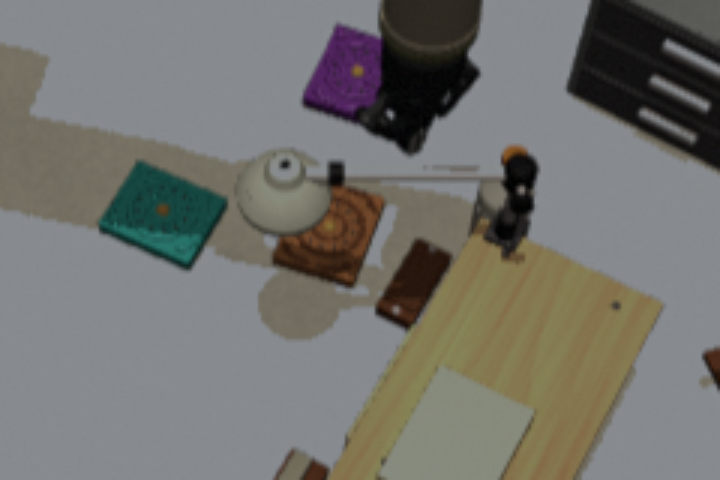

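The shut fingers (crop 410,145) are beside the tube (150–480,178) on the far side from the bench, at the tube's middle. I'll push along the arc.

>>> {"api": "move_arm", "payload": {"deltas": [[[-2, -11, 20], 0], [[-2, -19, 29], 0], [[-2, -27, 41], 0], [[-2, -34, 54], 0], [[-2, -38, 68], 0], [[-2, -41, 82], 0], [[-2, -41, 96], 0], [[-2, -40, 110], 0], [[-2, -37, 123], 0], [[-2, -33, 133], 0], [[-2, -29, 141], 0], [[-2, -27, 144], 0]]}}

```text
time: 3.02
tool_pos: [673.0, 174.1, 282.7]
tcp_rot: [-130.3, 89.7, -155.8]
ft_force: [-6.1, 0.5, 1.1]
finger_gap: 0.2
```

Run:
```python
from fit import *
s=r.sense(); print(s["tool_pos"],s["ft_force"])
p,d=r.snapshot("top"); np.savez("top1.npz",p=p,d=d); X=cloud(cam("top"),d)
P=clean(sel(X,(300,325),(640,860),(-20,130))); print("shade",len(P),P.mean(0),rect(P)); 
print("plaque",rect(clean(sel(X,(15,35),(380,540),(180,380)))))
cv2.imwrite("pics/t2.png",cv2.resize(p[100:270,140:400],None,fx=3.07,fy=3.07)[:,:,::-1])
```

```text
[673.04220306 174.11902948 282.68230875] [-6.05336904  0.45180676  1.08952891]
shade 220 [721.30148375  80.18197952] (array([723.3,  84.1]), array([48.4, 76.6]), 8.81)
plaque (array([457. , 311.2]), array([97.1, 54.4]), 12.19)
```

View pics/t2.png

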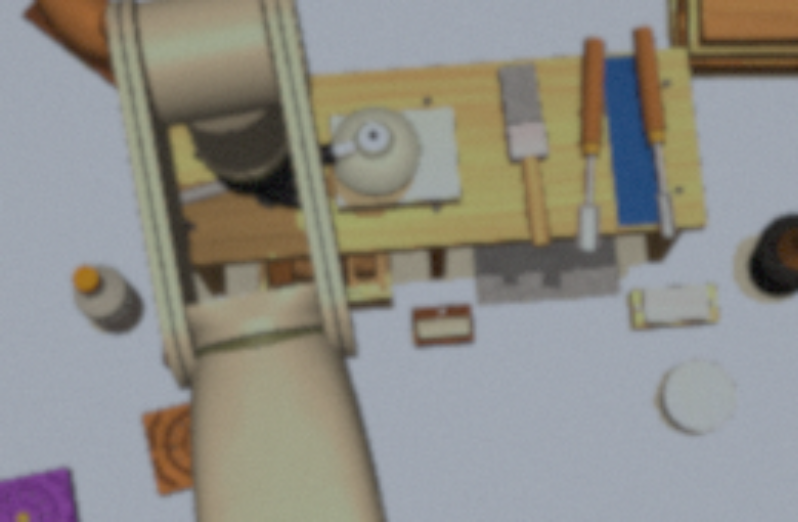

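Run:
```python
from fit import *
C=cam("top"); print("knob",atz(C,140+373.5/3.07-.5,100+135.5/3.07-.5,318), "purple corner",atz(C,163,252.5,22),"ty",ty())
g=w(-272,378)
a=np.array([620,185])
dy=ty()-3.6; print("turn",dy)
rows([(650,180,285),(620,185,285)]+[(*(a+(g-a)*f),250,round(dy*f)) for f in (.17,.34,.5,.67,.84,1,1,1)])
```

```text
knob [727.76343496  70.74666738 318.        ] purple corner [435.67986793 425.40146784  22.        ] ty 64.43276417157496
turn 60.83276417157496
[[-2, -5, -24], 0]
[[-2, -13, -53], 0]
[[33, 4, -91], 10]
[[33, 21, -130], 21]
[[33, 36, -166], 30]
[[33, 53, -205], 41]
[[33, 70, -244], 51]
[[33, 86, -280], 61]
[[33, 86, -280], 61]
[[33, 86, -280], 61]
```

>>> {"api": "move_arm", "payload": {"deltas": [[[-2, -5, -24], 0], [[-2, -13, -53], 0], [[33, 4, -91], 10], [[33, 21, -130], 20], [[33, 36, -166], 30], [[33, 53, -205], 40], [[33, 70, -244], 50], [[33, 86, -280], 60], [[33, 86, -280], 61], [[33, 86, -280], 61]], "jaw": 0.1}}

```text
time: 4.32
tool_pos: [458.5, 371.9, 250.6]
tcp_rot: [-58.6, 89.8, -145.0]
ft_force: [0.5, -0.4, -0.9]
finger_gap: 47.2
```

Run:
```python
from fit import *
s=r.sense(); print(s["tool_pos"],ty(),s["finger_gap"],s["ft_force"])
for cn in("top","scene"):
    p,d=r.snapshot(cn); X=cloud(cam(cn),d); np.savez(cn+"2.npz",p=p,d=d)
    for n,zr,xr,yr in [("shade",(265,335),(650,830),(0,125)),("plaque",(14,33),(400,540),(180,365))]:
        P=clean(sel(X,zr,xr,yr)); print(cn,n,len(P),rect(P))
g=w(-272,378); rows([(*g,60,0),(*g,3,0)])
```

```text
[458.46478181 371.85851357 250.56344491] 3.537218340060758 47.18662415756629 [ 0.52163358 -0.37554709 -0.90667823]
top shade 695 (array([727.3,  70.4]), array([89.2, 89.7]), 61.34)
top plaque 898 (array([464.2, 280.6]), array([ 96.1, 116.2]), 13.8)
scene shade 913 (array([727.7,  69.7]), array([91.1, 92.5]), 63.41)
scene plaque 863 (array([465. , 279.7]), array([ 96.8, 121.8]), 14.18)
[[190, -1, -1], 0]
[[247, 0, -1], 0]
```

>>> {"api": "move_arm", "payload": {"deltas": [[[60, 0, 0], 0], [[120, 0, 0], 0], [[180, 0, 0], 0], [[215, -1, -1], 0], [[235, -1, -1], 0], [[245, -1, -1], 0], [[245, -1, -1], 0]]}}

```text
time: 5.3
tool_pos: [457.4, 371.8, 5.9]
tcp_rot: [-61.2, 89.8, -147.8]
ft_force: [0.1, 0.1, 0.5]
finger_gap: 47.1
```

Run:
```python
from fit import *
s=r.sense(); print(s["tool_pos"],st(s["tool_pos"]),ty(),s["ft_force"])
p,d=r.snapshot("wrist"); cv2.imwrite("pics/w1.png",p[:,:,::-1])
rows([(*w(-271,y),5) for y in (368,348,325,300,250,210,200)])
```

```text
[457.35356916 371.77811955   5.9273957 ] [-271.97337174  377.60057734] 3.4408160023634995 [0.05001578 0.09692081 0.54585038]
[[2, 1, 10], 0]
[[2, 1, 30], 0]
[[2, 1, 53], 0]
[[2, 1, 78], 0]
[[2, 1, 128], 0]
[[2, 1, 168], 0]
[[2, 1, 178], 0]
```

View pics/w1.png

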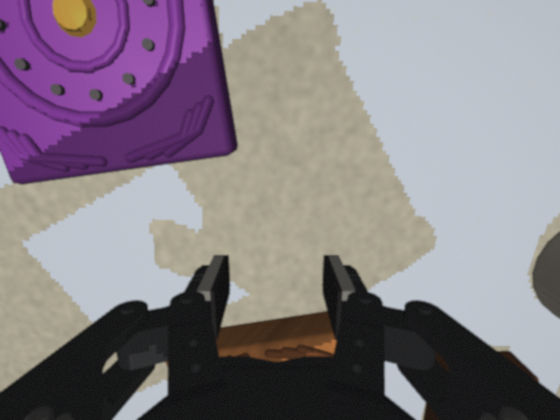

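The wrist view shows both fingers (205,300 and 345,300) just outside the plaque's left edge (275,335). Purple, at (120,90), is clear. Pushing in gently.

>>> {"api": "move_arm", "payload": {"deltas": [[[2, 1, 10], 0], [[2, 1, 20], 0], [[2, 1, 30], 0], [[2, 1, 41], 0], [[2, 1, 53], 0], [[2, 1, 65], 0], [[2, 1, 78], 0], [[2, 1, 92], 0], [[2, 1, 106], 0], [[2, 1, 117], 0], [[2, 1, 123], 0], [[2, 1, 125], 0]]}}

```text
time: 6.85
tool_pos: [466.1, 247.0, 4.7]
tcp_rot: [-63.2, 89.8, -149.7]
ft_force: [-0.7, 0.5, -0.2]
finger_gap: 47.0
```

```bash
cat >> fit.py <<'E'
def look(tag):
    s=r.sense(); print("tcp",st(s["tool_pos"]).round(1),s["tool_pos"][2].round(1),ty().round(2),s["ft_force"].round(1),s["time"])
    for cn in("top","scene"):
        p,d=r.snapshot(cn); np.savez(f"{cn}_{tag}.npz",p=p,d=d); X=cloud(cam(cn),d)
        hsv=cv2.cvtColor(p,cv2.COLOR_RGB2HSV); f=p.astype(int)
        m=(X[...,2]>12)&(X[...,2]<33)&(X[...,0]>380)&(X[...,0]<760)&(X[...,1]>-200)&(X[...,1]<365)
        S=(X[...,:2]-SO)@SR
        for bx,by in((-156.6,273),(-153.9,-1.5),(-151,-272)): m&=~((abs(S[...,0]-bx)<32)&(abs(S[...,1]-by)<60))
        m&=(f[...,0]>f[...,2]*1.5)&(f[...,0]>50)
        n,L,stt,_=cv2.connectedComponentsWithStats(m.astype(np.uint8)); k=1+stt[1:,4].argmax(); P=X[L==k][:,:2]
        c,wh,a=cv2.minAreaRect(P.astype(np.float32)); print(cn,len(P),"stand xy",st(c).round(1),"wh",np.round(wh,1),"ang rel",round(a-3.6,1), "x,y range",S[L==k].min(0).round(0),S[L==k].max(0).round(0))
E
python3 -c "
from fit import *
look('a')"
```

```text
tcp [-271.   252.5] 4.7 3.42 [-0.7  0.5 -0.2] 6.85
top 547 stand xy [-281.1  170.3] wh [93.5 85.1] ang rel 1.0 x,y range [-328.  128.] [-235.  214.]
scene 855 stand xy [-281.2  182.9] wh [ 96.1 120.3] ang rel -0.8 x,y range [-329.  123.] [-233.  244.]
```

>>> {"api": "move_arm", "payload": {"deltas": [[[0, -3, -4], 0], [[0, -8, -4], 0], [[0, -8, 2], 0], [[0, -8, 12], 0], [[0, -8, 28], 0], [[0, -8, 48], 0], [[0, -8, 70], 0], [[0, -8, 95], 0], [[0, -8, 115], 0], [[0, -8, 130], 0], [[0, -8, 138], 0], [[0, -8, 140], 0]]}}

```text
time: 8.45
tool_pos: [466.6, 106.5, 5.0]
tcp_rot: [-60.8, 89.8, -147.4]
ft_force: [0.5, 1.2, -0.6]
finger_gap: 47.0
```

```bash
python3 -c "
from fit import *
look('b')"
```

```text
tcp [-279.4  112.3] 5.0 3.4 [ 0.5  1.2 -0.6] 8.45
top 425 stand xy [-281.3   18.2] wh [92.4 59. ] ang rel -0.2 x,y range [-328.  -11.] [-235.   48.]
scene 965 stand xy [-280.5   42.9] wh [ 95.7 119. ] ang rel 1.6 x,y range [-329.  -17.] [-233.  102.]
```

>>> {"api": "move_arm", "payload": {"deltas": [[[0, 0, 5], 0], [[0, 0, 16], 0], [[0, 0, 32], 0], [[0, 0, 52], 0], [[0, 0, 74], 0], [[0, 0, 96], 0], [[0, 0, 116], 0], [[0, 0, 133], 0], [[0, 0, 145], 0], [[0, 0, 152], 0], [[0, 0, 155], 0], [[0, 0, 155], 0]]}}

```text
time: 10.05
tool_pos: [476.0, -47.7, 5.3]
tcp_rot: [-54.2, 89.8, -140.7]
ft_force: [-0.4, 0.2, 0.0]
finger_gap: 46.8
```

```bash
python3 -c "
from fit import *
look('c')"
```

```text
tcp [-279.7  -42.3] 5.3 3.45 [-0.4  0.2  0. ] 10.05
top 182 stand xy [-282.5 -152.5] wh [31.8 93.3] ang rel 82.4 x,y range [-328. -165.] [-236. -131.]
scene 1057 stand xy [-280.5 -112.6] wh [ 97.7 115.3] ang rel 0.5 x,y range [-330. -170.] [-232.  -55.]
```

Run:
```python
from fit import *
print(r.sense()["joint_pos"])
rows([(*w(-280,-15),5),(*w(-300,0),110),(*w(-356,-112),110,-90),(*w(-356,-112),0,-90)])
```

```text
[-11.73035401   2.86493452 115.44254184  -0.16622088  61.81821954
 -15.12125175]
[[0, 0, -27], 0]
[[-105, -21, -42], 0]
[[-104, -76, 70], -90]
[[6, -76, 70], -90]
```

>>> {"api": "move_arm", "payload": {"deltas": [[[0, 0, -15], 0], [[0, 0, -28], 0], [[-50, -5, -32], -5], [[-105, -20, -35], -15], [[-105, -40, -20], -25], [[-105, -60, 0], -35], [[-105, -76, 20], -45], [[-105, -76, 45], -55], [[-104, -76, 65], -65], [[-104, -76, 70], -75], [[-104, -76, 70], -85], [[-104, -76, 70], -90]], "jaw": 0.65}}

```text
time: 11.65
tool_pos: [404.7, -120.9, 109.5]
tcp_rot: [-149.6, 89.8, -145.8]
ft_force: [0.4, -0.0, 0.6]
finger_gap: 70.5
```

Run:
```python
from fit import *
look('d')
s=r.sense(); print(s["finger_gap"])
rows([(*w(-358,-112.5),30,0),(*w(-358,-112.5),1,0)])
```

```text
tcp [-355.5 -110.8] 109.5 93.75 [ 0.4 -0.   0.6] 11.65
top 171 stand xy [-271.3  -60.9] wh [39.3 94.1] ang rel 64.0 x,y range [-321.  -97.] [-235.  -54.]
scene 1049 stand xy [-282.5 -112.1] wh [ 98.7 115.5] ang rel -0.5 x,y range [-332. -170.] [-233.  -54.]
70.40608456158098
[[80, -2, -2], 0]
[[109, -2, -2], 0]
```

>>> {"api": "move_arm", "payload": {"deltas": [[[50, -2, -2], 0], [[90, -2, -2], 0], [[105, -2, -2], 0], [[109, -2, -2], 0], [[109, -2, 0], 0], [[109, -2, 8], 0], [[109, -2, 18], 0], [[109, -2, 30], 0], [[109, -2, 43], 0], [[109, -2, 55], 0], [[109, -2, 63], 0], [[109, -2, 66], 0]]}}

```text
time: 13.25
tool_pos: [470.8, -118.9, 0.3]
tcp_rot: [-151.7, 89.8, -148.1]
ft_force: [-1.6, -0.8, 1.1]
finger_gap: 70.3
```

Run:
```python
from fit import *
look('e')
rows([(*w(-160,-112.5),1,0)])
```

```text
tcp [-289.4 -112.9] 0.3 93.6 [-1.6 -0.8  1.1] 13.25
top 88 stand xy [-212.   -58.4] wh [23.5 68.1] ang rel 67.0 x,y range [-247.  -80.] [-183.  -54.]
scene 1053 stand xy [-229.1 -111.5] wh [ 97.7 115.9] ang rel 0.0 x,y range [-278. -170.] [-180.  -54.]
[[-1, 0, 130], 0]
```

>>> {"api": "move_arm", "payload": {"deltas": [[[0, 0, 5], 0], [[0, 0, 13], 0], [[0, 0, 24], 0], [[0, 0, 38], 0], [[0, 0, 54], 0], [[0, 0, 70], 0], [[0, 0, 85], 0], [[0, 0, 98], 0], [[0, 0, 108], 0], [[0, 0, 114], 0], [[0, 0, 117], 0], [[0, 0, 117], 0]]}}

```text
time: 14.85
tool_pos: [587.6, -111.6, -0.0]
tcp_rot: [-142.4, 89.8, -138.8]
ft_force: [0.4, -0.4, -0.1]
finger_gap: 70.7
```

Run:
```python
from fit import *
s=r.sense(); print("tcp",st(s["tool_pos"]),s["tool_pos"][2],s["ft_force"],ty(),s["joint_pos"][5])
p,d=r.snapshot("scene"); cv2.imwrite("pics/s2.png",cv2.resize(p[200:370,170:410],None,fx=3.2,fy=3.2,interpolation=cv2.INTER_CUBIC)[:,:,::-1])
X=cloud(cam("scene"),d); S=(X[...,:2]-SO)@SR
m=(X[...,2]>184)&(X[...,2]<215)&(S[...,0]<-96)&(S[...,0]>-125)&(S[...,1]<-60)&(S[...,1]>-260)
q=np.c_[S[m],X[m][:,2]]; 
for y in range(-260,-60,10):
    k=q[(q[:,1]>=y)&(q[:,1]<y+10)]
    if len(k): print(y,len(k),k[:,0].min().round(),k[:,2].min().round(),k[:,2].max().round())
```

```text
tcp [-172.33057238 -112.98429441] -0.016457416686429388 [ 0.4227199  -0.38933317 -0.14855239] 93.58775888330632 -109.09895720153511
-260 4 -99.0 185.0 190.0
-250 15 -112.0 185.0 204.0
-240 23 -114.0 190.0 204.0
-230 3 -99.0 186.0 187.0
-220 3 -100.0 184.0 185.0
-210 2 -99.0 185.0 186.0
-200 2 -99.0 185.0 185.0
-190 1 -100.0 184.0 184.0
-180 2 -100.0 184.0 184.0
-170 20 -122.0 188.0 204.0
-160 32 -122.0 187.0 200.0
-150 24 -121.0 189.0 206.0
-130 2 -99.0 184.0 186.0
-120 19 -110.0 185.0 205.0
-110 20 -114.0 194.0 205.0
-100 6 -106.0 187.0 201.0
-90 3 -100.0 186.0 188.0
-80 1 -99.0 186.0 186.0
-70 3 -99.0 185.0 187.0
```

View pics/s2.png

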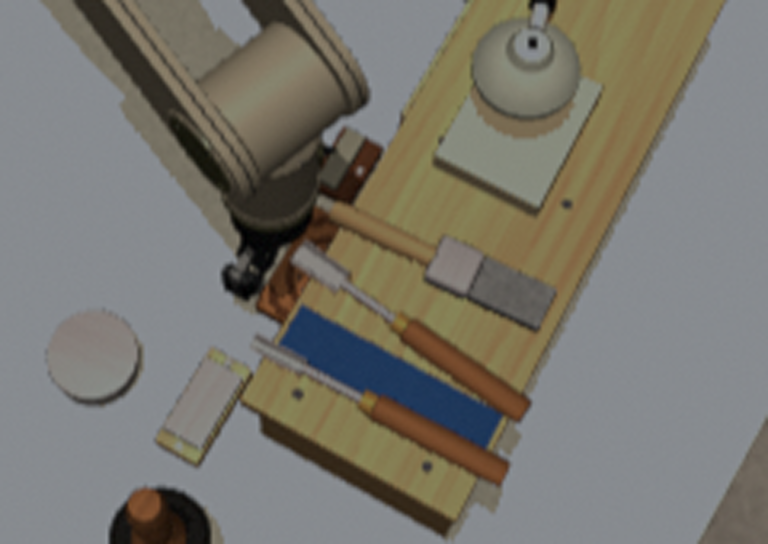

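The scene shows the plaque (crop 290,270) entering between the slip stone and the diamond plate. The brush handle tip (325,205) and a gouge blade (310,255) overhang the front edge, so the hand has to stop short of them. I'll back off, turn so that one open finger leads, and check the plaque.

>>> {"api": "move_arm", "payload": {"deltas": [[[0, 0, -20], 0], [[0, 0, -50], 0], [[-30, 0, -80], 10], [[-50, 0, -97], 20], [[-50, 0, -97], 30], [[-50, 0, -97], 40], [[-50, 0, -97], 50], [[-50, 0, -97], 60], [[-50, 0, -97], 70], [[-50, 0, -97], 80], [[-50, 0, -97], 90], [[-50, 0, -97], 90]], "jaw": 1}}

```text
time: 16.4
tool_pos: [490.8, -117.6, 50.4]
tcp_rot: [-42.4, 89.8, -128.7]
ft_force: [0.8, 0.6, 0.2]
finger_gap: 85.4
```

Run:
```python
from fit import *
look('f')
s=r.sense(); print(s["finger_gap"])
p=np.load("scene_f.npz")["p"]; cv2.imwrite("pics/s3.png",cv2.resize(p[200:370,170:410],None,fx=3.2,fy=3.2,interpolation=cv2.INTER_CUBIC)[:,:,::-1])
rows([(*w(-269,-112),-3)])
```

```text
tcp [-269.4 -113. ] 50.4 3.64 [0.8 0.6 0.2] 16.4
top 551 stand xy [-111.6 -110.4] wh [ 95.  114.2] ang rel 0.3 x,y range [-159. -167.] [-64. -53.]
scene 294 stand xy [-142.8 -115.8] wh [ 32.  107.8] ang rel 0.7 x,y range [-159. -170.] [-127.  -62.]
85.68186713186132
[[53, 0, -1], 0]
```

View pics/s3.png

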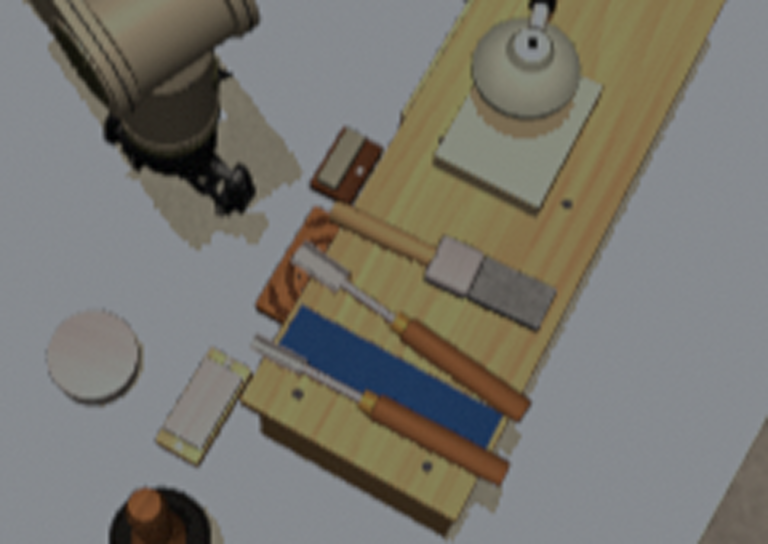

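>>> {"api": "move_arm", "payload": {"deltas": [[[30, 0, -2], 0], [[53, 0, -2], 0], [[53, 0, -2], 0]]}}

```text
time: 16.88
tool_pos: [488.6, -115.1, -4.5]
tcp_rot: [-88.0, 89.7, -174.1]
ft_force: [-0.8, 0.7, 0.4]
finger_gap: 85.6
```

>>> {"api": "move_arm", "payload": {"deltas": [[[0, 31, 0], 0], [[0, 62, 0], 0]]}}

```text
time: 17.12
tool_pos: [551.5, -111.0, -3.7]
tcp_rot: [-83.7, 89.7, -169.6]
ft_force: [-2.2, 0.2, 0.3]
finger_gap: 85.6
```

Run:
```python
from fit import *
s=r.sense(); J=s["qd"]; print(J,s["joint_pos"]); look('g')
```

```text
[ 9.44221722e+00  3.32057797e+01 -4.00670832e+01 -2.42421029e-03
  6.23012280e+00  9.14600197e+00] [-16.51636513  15.85286486 101.87868245  -0.15241627  62.53526519
 -20.5062544 ]
tcp [-208.3 -110.2] -3.7 4.06 [-2.2  0.2  0.3] 17.125
top 86 stand xy [-92.7 -64. ] wh [25.  57.4] ang rel 83.0 x,y range [-121.  -80.] [-65. -53.]
scene 80 stand xy [-134.2 -143.1] wh [14.8 51.1] ang rel 0.7 x,y range [-142. -169.] [-127. -118.]
```

Run:
```python
from fit import *
look('h')
```

```text
tcp [-205.8 -110.4] -2.8 4.1 [ 0.4 -0.5  0.3] 17.225
top 86 stand xy [-90.9 -60.4] wh [24.  58.2] ang rel 74.3 x,y range [-121.  -79.] [-64. -53.]
scene 81 stand xy [-133.8 -144. ] wh [50.6 16. ] ang rel 84.2 x,y range [-142. -170.] [-126. -118.]
```

>>> {"api": "move_arm", "payload": {"deltas": [[[0, -25, 0], 0], [[0, -55, 0], 0], [[0, -80, 1], 0.5], [[0, -91, 1], 0.5], [[0, -91, 1], 0.5], [[0, -91, 1], 0.5]]}}

```text
time: 18.08
tool_pos: [461.3, -118.6, -3.0]
tcp_rot: [-73.2, 89.8, -159.7]
ft_force: [0.6, -0.1, 0.2]
finger_gap: 85.6
```

Run:
```python
from fit import *
look('i')
x=st(r.sense()["tool_pos"])[0]; rows([(*w((x-172)/2,-111),-3),(*w(-172,-111),-3)])
D=np.load("top_i.npz")
```

```text
tcp [-298.9 -112. ] -3.0 3.57 [ 0.6 -0.1  0.2] 18.075
top 630 stand xy [-103.2 -110.5] wh [ 77.4 114.2] ang rel 0.4 x,y range [-142. -167.] [-64. -53.]
scene 81 stand xy [-133.9 -143.2] wh [13.9 52.3] ang rel -0.2 x,y range [-141. -169.] [-127. -117.]
[[0, 63, -1], 0]
[[-1, 127, -1], 0]
```

>>> {"api": "move_arm", "payload": {"deltas": [[[0, 4, -1], 0], [[0, 66, -1], 0], [[0, 127, -1], 0], [[0, 121, -1], 0], [[0, 95, -1], 0], [[0, 50, -1], 0], [[0, 0, 0], 0], [[0, 0, 0], 0]]}}

```text
time: 19.18
tool_pos: [455.2, -117.1, -5.5]
tcp_rot: [-98.3, 89.4, 175.3]
ft_force: [0.3, 0.4, -0.4]
finger_gap: 85.5
```

Run:
```python
from fit import *
look('j')
for cn in("top","scene"):
    D=np.load(cn+"_j.npz"); X=cloud(cam(cn),D["d"])
    print(rect(clean(sel(X,(265,335),(650,830),(0,125)))),rect(clean(sel(X,(203,218),(650,830),(-60,160)))))
    S=(X[...,:2]-SO)@SR
    m=(X[...,2]>184)&(X[...,2]<215)&(S[...,0]<-101)&(S[...,0]>-135)&(S[...,1]<-60)&(S[...,1]>-260)
    print(cn,S[m&(S[...,1]>-130)][:,0].min(),S[m&(S[...,1]<-140)&(S[...,1]>-185)][:,0].min())
p=np.load("top_j.npz")["p"]; cv2.imwrite("pics/t4.png",cv2.resize(p[110:240,240:400],None,fx=4.5,fy=4.5,interpolation=cv2.INTER_CUBIC)[:,:,::-1])
```

```text
tcp [-304.8 -110.2] -5.5 3.54 [ 0.3  0.4 -0.4] 19.175
top 162 stand xy [ -74.4 -109.1] wh [ 21.  111.7] ang rel 0.2 x,y range [ -85. -165.] [-64. -53.]Traceback (most recent call last):
  File "<stdin>", line 2, in <module>
  File "fit.py", line 28, in look
    n,L,stt,_=cv2.connectedComponentsWithStats(m.astype(np.uint8)); k=1+stt[1:,4].argmax(); P=X[L==k][:,:2]
                                                                        ~~~~~~~~~~~~~~~~^^
ValueError: attempt to get argmax of an empty sequence
```

Run:
```python
from fit import *
D=np.load("top_j.npz"); p,d=D["p"],D["d"]; X=cloud(cam("top"),d); S=(X[...,:2]-SO)@SR
f=p.astype(int)
# plaque near edge (z 15-30, reddish) and stand front edge (z 176-190) per column
e=[];k=[]
for u in range(240,400):
    s=S[:,u]; z=X[:,u,2]; v=np.arange(420)
    a=(z>14)&(z<30)&(s[:,0]>-100)&(s[:,0]<-60)&(s[:,1]<-60)&(s[:,1]>-160)&(f[:,u,0]>f[:,u,2]*1.3)
    if a.sum()>2: e.append((s[a][:,1].mean(),s[a][:,0].min()))
    b=(z>178)&(z<184.5)&(s[:,0]<-80)
    if b.any(): k.append((s[b][:,1].mean(),s[b][:,0].min()))
e=np.array(e);k=np.array(k)
print("plaque near edge",len(e),np.median(e[:,1]),np.polyfit(e[:,0],e[:,1],1)); print("front edge",len(k),np.median(k[:,1]),np.polyfit(k[:,0],k[:,1],1))
c=p[110:240,240:400]; cv2.imwrite("pics/t4.png",cv2.resize(c,None,fx=4.5,fy=4.5,interpolation=cv2.INTER_CUBIC)[:,:,::-1])
print(cam("top")[4], r.sense()["joint_pos"])
```

```text
plaque near edge 28 -83.61783771423345 [-2.45416470e-02 -8.58115681e+01]
front edge 114 -98.77709084981402 [-6.02539999e-03 -1.00338769e+02]
[ 282.30028299   21.86261531 1611.64194705] [-20.48694946   3.37060571 115.94785702  -0.16232414  60.83250991
 -23.96073748]
```

View pics/t4.png

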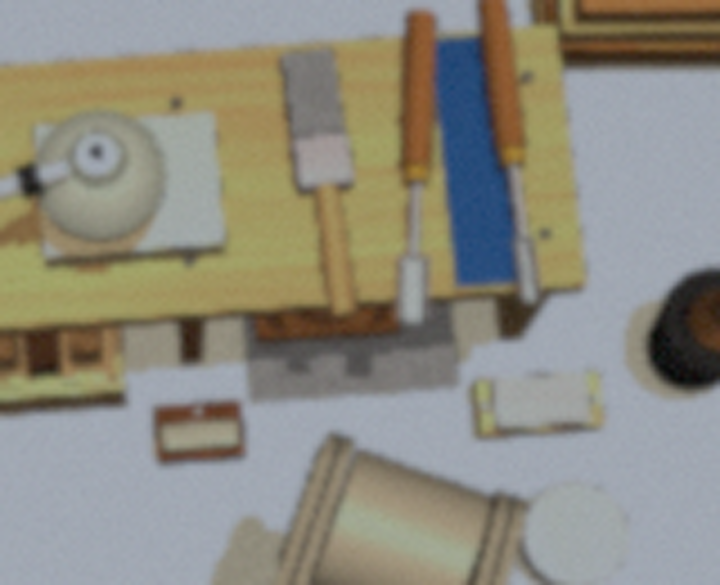

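The plaque's near edge is only about 15 mm inside the top (crop 330,325), so it needs about 10 mm more. The gouge and brush tips that overhang (crop 412,322 and 345,312) block a vertical hand. I'll see how the arm behaves at its reach limit, up high and away from everything, since a forward-leaning hand could get in under the top.

>>> {"api": "move_arm", "payload": {"deltas": [[[-50, 0, 0], 0], [[-110, 0, 0], 0], [[-170, 0, -10], 0], [[-225, 10, -30], 0], [[-275, 30, -50], 0], [[-320, 55, -75], 0], [[-360, 85, -100], 0], [[-395, 120, -125], 0], [[-420, 160, -150], 0], [[-430, 200, -170], 0], [[-435, 240, -185], 0], [[-435, 250, -190], 0]], "jaw": 1}}

```text
time: 20.78
tool_pos: [702.5, 89.2, 429.0]
tcp_rot: [-78.1, 89.7, -164.4]
ft_force: [-0.5, 0.3, -0.9]
finger_gap: 85.2
```

>>> {"api": "move_arm", "payload": {"deltas": [[[0, 30, 0], 0], [[0, 60, 0], 0], [[0, 90, 0], 0], [[0, 120, 0], 0], [[0, 140, 0], 0], [[0, 160, 0], 0], [[0, 180, 0], 0], [[0, 180, 0], 0]]}}

```text
time: 21.78
tool_pos: [825.6, 94.2, 398.3]
tcp_rot: [91.9, 87.0, 5.5]
ft_force: [-0.2, 0.4, -0.2]
finger_gap: 84.9
```

```bash
cat >> fit.py <<'E'
def pose():
    s=r.sense(); Rt=R.from_euler("xyz",s["tcp_rot"],degrees=True).as_matrix()
    print("tcp",s["tool_pos"].round(1),"toolx in stand",(SR.T@Rt[:2,0]).round(3),Rt[2,0].round(3),"ty",ty().round(2),"q",s["joint_pos"].round(1),"t",s["time"])
    return s,Rt
E
python3 -c "
from fit import *
pose()"
```

```text
tcp [825.6  94.2 398.3] toolx in stand [0.053 0.002] -0.999 ty 3.65 q [  2.9  56.7   1.3   0.2 119.   -0.7] t 21.775
```

At the limit the arm leans the hand forward: 3° so far, along the stand's x. I need 12–15°, so I'll repeat this up here.

>>> {"api": "move_arm", "payload": {"deltas": [[[-20, 50, 0], 0], [[-40, 100, 0], 0], [[-60, 150, 0], 0], [[-60, 180, 0], 0], [[-60, 180, 0], 0]]}}

```text
time: 22.4
tool_pos: [851.3, 90.2, 391.5]
tcp_rot: [92.2, 83.7, 5.8]
ft_force: [0.8, 0.2, 0.4]
finger_gap: 85.4
```

```bash
python3 -c "
from fit import *
pose()"
```

```text
tcp [851.3  90.2 391.5] toolx in stand [0.109 0.004] -0.994 ty 3.64 q [  2.5  57.2   1.3   0.4 115.2  -1. ] t 22.4
```

>>> {"api": "move_arm", "payload": {"deltas": [[[-20, 60, 0], 0], [[-40, 120, 0], 0], [[-60, 180, 0], 0], [[-60, 240, 0], 0], [[-60, 300, 0], 0], [[-60, 300, 0], 0]]}}

```text
time: 23.15
tool_pos: [883.1, 85.9, 373.3]
tcp_rot: [92.1, 80.5, 5.7]
ft_force: [0.3, 0.4, 0.0]
finger_gap: 85.2
```

>>> {"api": "move_arm", "payload": {"deltas": [[[-20, 60, 0], 0], [[-40, 120, 0], 0], [[-60, 180, 0], 0], [[-60, 240, 0], 0], [[-60, 300, 0], 0], [[-60, 300, 0], 0]]}}

```text
time: 23.9
tool_pos: [908.4, 82.2, 369.0]
tcp_rot: [92.0, 77.2, 5.6]
ft_force: [-0.1, -0.2, -0.1]
finger_gap: 85.0
```

```bash
python3 -c "
from fit import *
pose()"
```

```text
tcp [908.4  82.2 369. ] toolx in stand [0.222 0.008] -0.975 ty 3.6 q [  1.6  59.2   1.4   0.9 106.6  -1.7] t 23.9
```

>>> {"api": "move_arm", "payload": {"deltas": [[[-40, 60, 0], 0], [[-80, 120, 0], 0], [[-100, 180, 0], 0], [[-100, 300, 0], 0], [[-100, 300, 0], 0]], "jaw": -1}}

```text
time: 24.52
tool_pos: [914.5, 78.3, 404.1]
tcp_rot: [91.8, 73.8, 5.5]
ft_force: [0.1, 0.2, -0.0]
finger_gap: -0.0
```

>>> {"api": "move_arm", "payload": {"deltas": [[[-40, 60, 0], 0], [[-80, 120, 0], 0], [[-100, 180, 0], 0], [[-100, 300, 0], 0], [[-100, 300, 0], 0]]}}

```text
time: 25.15
tool_pos: [917.3, 74.8, 443.3]
tcp_rot: [91.7, 70.4, 5.3]
ft_force: [-0.3, 0.6, -0.5]
finger_gap: 0.2
```

>>> {"api": "move_arm", "payload": {"deltas": [[[-40, 60, 0], 0], [[-80, 120, 0], 0], [[-100, 180, 0], 0], [[-100, 300, 0], 0], [[-100, 300, 0], 0]]}}

```text
time: 25.78
tool_pos: [916.7, 71.6, 485.6]
tcp_rot: [91.6, 66.9, 5.2]
ft_force: [0.1, -0.3, 1.0]
finger_gap: -0.3
```

```bash
python3 -c "
from fit import *
pose()"
```

```text
tcp [916.7  71.6 485.6] toolx in stand [0.392 0.011] -0.92 ty 3.49 q [  0.6  52.4   1.3   1.9 103.3  -2.3] t 25.775
```

>>> {"api": "move_arm", "payload": {"deltas": [[[-40, 60, 0], 0], [[-80, 120, 0], 0], [[-100, 180, 0], 0], [[-100, 300, 0], 0], [[-100, 300, 0], 0]]}}

```text
time: 26.4
tool_pos: [912.6, 68.6, 530.4]
tcp_rot: [91.5, 63.5, 5.1]
ft_force: [0.9, -0.6, -0.3]
finger_gap: 0.2
```

```bash
python3 -c "
from fit import *
s,_=pose(); a=s['tool_pos']; b=np.array([*w(-215,-110),450]); c=np.array([*w(-215,-110),60])
rows([a+(b-a)*f for f in (.1,.22,.34,.46,.58,.7,.82,.92,1)]); print(); rows([b+(c-b)*f for f in (.15,.3,.45,.6,.75,.9,1)])
"
```

```text
tcp [912.6  68.6 530.4] toolx in stand [0.446 0.011] -0.895 ty 3.44 q [  0.2  49.7   1.3   2.2 102.5  -2.4] t 26.4
[[-10, -37, 16], 0]
[[-22, -82, 34], 0]
[[-34, -127, 53], 0]
[[-45, -172, 72], 0]
[[-57, -217, 91], 0]
[[-69, -262, 109], 0]
[[-81, -307, 128], 0]
[[-91, -344, 144], 0]
[[-99, -374, 156], 0]

[[-46, -400, 157], 0]
[[6, -426, 158], 0]
[[58, -452, 158], 0]
[[111, -478, 159], 0]
[[163, -505, 160], 0]
[[215, -531, 160], 0]
[[250, -548, 161], 0]
```

>>> {"api": "move_arm", "payload": {"deltas": [[[-10, -37, 16], 0], [[-22, -82, 34], 0], [[-34, -127, 53], 0], [[-45, -172, 72], 0], [[-57, -217, 91], 0], [[-69, -262, 109], 0], [[-81, -307, 128], 0], [[-91, -344, 144], 0], [[-99, -374, 156], 0], [[-99, -374, 156], 0]]}}

```text
time: 27.65
tool_pos: [543.6, -112.2, 450.3]
tcp_rot: [91.4, 63.5, 4.9]
ft_force: [-0.5, 0.5, 0.8]
finger_gap: 0.1
```

```bash
python3 -c "
from fit import *
s,_=pose(); b=s['tool_pos']; c=np.array([*w(-220,-110),60])
rows([b+(c-b)*f for f in (.15,.3,.45,.6,.75,.9,1)])
"
```

```text
tcp [ 543.6 -112.2  450.3] toolx in stand [0.446 0.01 ] -0.895 ty 3.31 q [-25.6 -23.2  94.5  13.1  85.6 -27.4] t 27.65
[[52, -27, 1], 0]
[[104, -53, 1], 0]
[[156, -80, 2], 0]
[[209, -107, 2], 0]
[[261, -133, 3], 0]
[[313, -160, 3], 0]
[[348, -178, 3], 0]
```

>>> {"api": "move_arm", "payload": {"deltas": [[[52, -27, 1], 0], [[104, -53, 1], 0], [[156, -80, 2], 0], [[209, -107, 2], 0], [[261, -133, 3], 0], [[313, -160, 3], 0], [[348, -178, 3], 0], [[348, -178, 3], 0]]}}

```text
time: 28.65
tool_pos: [537.0, -109.3, 55.0]
tcp_rot: [92.0, 63.9, 5.4]
ft_force: [-0.3, 0.6, 0.1]
finger_gap: 0.2
```

```bash
python3 -c "
from fit import *
s,Rt=pose()
# hand profile (side) from cameras, in stand frame relative to TCP
for cn in('top','scene'):
    p,d=r.snapshot(cn); X=cloud(cam(cn),d).reshape(-1,3); X=X[~np.isnan(X[:,0])]; q=X-s['tool_pos']; q[:,:2]=q[:,:2]@SR
    q=q[(abs(q[:,1])<75)&(abs(q[:,0])<140)]
    for a in range(-40,180,20):
        k=q[(X[(abs((X-s['tool_pos'])[:,:2]@SR)[:,1]<75)&(abs(((X-s['tool_pos'])[:,:2]@SR)[:,0])<140)][:,2]>35)&(q[:,2]>=a)&(q[:,2]<a+20)&(q[:,0]<60)]
        if len(k): print(cn,a,len(k),'xmax',np.percentile(k[:,0],98).round(),'y',k[:,1].min().round(),k[:,1].max().round())
rows([(*w(-200,-110),9),(*w(-160,-110),9),(*w(-120,-110),9),(*w(-85,-110),9)])
cv2.imwrite('pics/s5.png',cv2.resize(p[200:370,170:410],None,fx=3.2,fy=3.2)[:,:,::-1])
"
```

```text
tcp [ 537.  -109.3   55. ] toolx in stand [0.44  0.014] -0.898 ty 3.23 q [-25.7 -12.1 127.9  19.4  43.1 -40.9] t 28.65
top 0 1 xmax 5.0 y 8.0 8.0
top 20 3 xmax -1.0 y 7.0 11.0
top 40 6 xmax 0.0 y 5.0 12.0
top 60 9 xmax 6.0 y -13.0 15.0
top 80 12 xmax 10.0 y -11.0 16.0
top 100 61 xmax 18.0 y -15.0 12.0
top 120 35 xmax -11.0 y -24.0 36.0
top 140 46 xmax -26.0 y -31.0 34.0
top 160 23 xmax -35.0 y -17.0 41.0
scene -20 1 xmax 58.0 y 75.0 75.0
scene 0 13 xmax 9.0 y -12.0 3.0
scene 20 40 xmax 10.0 y -13.0 8.0
scene 40 31 xmax 5.0 y -19.0 6.0
scene 60 47 xmax 9.0 y -19.0 3.0
scene 80 41 xmax 15.0 y -21.0 19.0
scene 100 112 xmax 18.0 y -23.0 17.0
scene 120 94 xmax 14.0 y -41.0 32.0
scene 140 155 xmax -23.0 y -42.0 30.0
scene 160 152 xmax -33.0 y -46.0 29.0
[[55, -6, 1], 0]
[[73, 30, 1], 0]
[[90, 66, 1], 0]
[[106, 97, 1], 0]
```

View pics/s5.png

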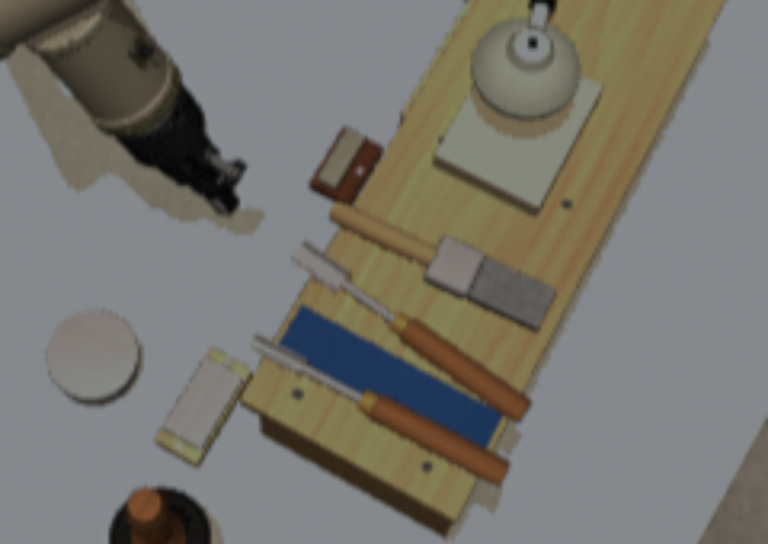

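The hand profile fits: the finger front is about 12 mm ahead of the TCP, the knuckles stay below 150 mm, and the body trails at −23 mm or more at the top board's height. I'll descend and go in slowly.

>>> {"api": "move_arm", "payload": {"deltas": [[[30, -4, 1], 0], [[55, -6, 1], 0], [[60, 5, 1], 0], [[67, 18, 1], 0], [[75, 35, 1], 0], [[83, 51, 1], 0], [[90, 66, 1], 0], [[90, 66, 1], 0]]}}

```text
time: 29.75
tool_pos: [643.3, -106.0, 13.5]
tcp_rot: [91.1, 63.2, 4.7]
ft_force: [-0.2, 0.2, -0.6]
finger_gap: -0.0
```

```bash
python3 -c "
from fit import *
s,_=pose(); print(st(s['tool_pos']),s['ft_force'])
rows([(*w(x,-110.5),9) for x in(-110,-100,-93,-88,-85)])
"
```

```text
tcp [ 643.3 -106.    13.5] toolx in stand [0.451 0.008] -0.892 ty 3.42 q [-19.9   8.3 113.5  19.2  35.  -37. ] t 29.75
[-116.43347426 -110.8603057 ] [-0.23045729  0.16695039 -0.56023999]
[[7, 4, 0], 0]
[[11, 13, 0], 0]
[[15, 19, 0], 0]
[[17, 23, 0], 0]
[[18, 26, 0], 0]
```

>>> {"api": "move_arm", "payload": {"deltas": [[[4, -2, 0], 0], [[7, 4, 0], 0], [[9, 8, 0], 0], [[11, 13, 0], 0], [[13, 16, 0], 0], [[15, 19, 0], 0], [[16, 21, 0], 0], [[17, 23, 0], 0], [[18, 25, 0], 0], [[18, 25, 0], 0]]}}

```text
time: 31.0
tool_pos: [673.8, -104.0, 8.7]
tcp_rot: [91.1, 63.2, 4.7]
ft_force: [-0.3, 0.4, -0.4]
finger_gap: -0.0
```

```bash
python3 -c "
from fit import *
s,_=pose(); print(st(s['tool_pos']),s['ft_force'])
p,d=r.snapshot('top'); X=cloud(cam('top'),d); S=(X[...,:2]-SO)@SR; f=p.astype(int)
m=(X[...,2]>10)&(X[...,2]<33)&(S[...,0]>-110)&(S[...,0]<-50)&(S[...,1]<-45)&(S[...,1]>-180)&(f[...,0]>f[...,2]*1.3)
print(m.sum(),S[m].min(0),S[m].max(0))
"
```

```text
tcp [ 673.8 -104.     8.7] toolx in stand [0.452 0.008] -0.892 ty 3.42 q [-18.6  12.9 108.9  18.3  34.7 -35.1] t 31.0
[ -85.86162598 -110.78560512] [-0.33131606  0.35357747 -0.38107358]
88 [ -78.99448276 -162.89678592] [-64.14127621 -53.56991879]
```

>>> {"api": "move_arm", "payload": {"deltas": [[[1, 2, 0], 0], [[2, 4, 0], 0], [[2, 4, 0], 0]]}}

```text
time: 31.42
tool_pos: [678.5, -103.7, 8.9]
tcp_rot: [91.1, 63.1, 4.7]
ft_force: [-0.6, -1.2, 0.6]
finger_gap: 0.1
```

>>> {"api": "move_arm", "payload": {"deltas": [[[-2, -5, 0], 0], [[-6, -15, 0], 0], [[-15, -35, 0], 0], [[-30, -60, 0], 0], [[-50, -100, 0], 0], [[-75, -130, 0], 0], [[-100, -160, 0], 0], [[-130, -190, 0], 0], [[-160, -210, 0], 0], [[-190, -230, 0], 0], [[-190, -230, 0], 0]]}}

```text
time: 32.8
tool_pos: [409.0, -137.3, 84.2]
tcp_rot: [92.2, 64.1, 5.8]
ft_force: [0.1, -1.0, -0.6]
finger_gap: 0.0
```

```bash
python3 -c "
from fit import *
s,_=pose(); print(st(s['tool_pos']),s['ft_force'])
p,d=r.snapshot('top'); X=cloud(cam('top'),d); S=(X[...,:2]-SO)@SR; f=p.astype(int)
m=(X[...,2]>10)&(X[...,2]<33)&(S[...,0]>-110)&(S[...,0]<-50)&(S[...,1]<-45)&(S[...,1]>-180)&(f[...,0]>f[...,2]*1.3)
e=[(S[m[:,u],u,1].mean(),S[m[:,u],u,0].min()) for u in range(560) if m[:,u].sum()>1]; e=np.array(e)
print(m.sum(),S[m].min(0),S[m].max(0),np.median(e[:,1]),np.polyfit(e[:,0],e[:,1],1))
b=(X[...,2]>178)&(X[...,2]<184.5)&(S[...,0]<-90); fr=[S[b[:,u],u,0].min() for u in range(290,360) if b[:,u].any()]; print('front edge',np.median(fr))
for cn in('top','scene'):
    q,d=r.snapshot(cn); X=cloud(cam(cn),d); S=(X[...,:2]-SO)@SR
    D0=np.load(cn+'0.npz')['d']; X0=cloud(cam(cn),D0); S0=(X0[...,:2]-SO)@SR
    print(cn,'shade',rect(clean(sel(X,(265,335),(650,830),(0,125)))))
    for n,y0,y1 in(('brush',-130,-90),('gn',-185,-138),('gw',-262,-220)):
        print(n,*[T[(Z[...,2]>184)&(Z[...,2]<215)&(T[...,0]<-100)&(T[...,0]>-130)&(T[...,1]>y0)&(T[...,1]<y1)][:,0].min().round(1) for T,Z in((S0,X0),(S,X))])
cv2.imwrite('pics/t6.png',cv2.resize(p[110:240,240:400],None,fx=4.5,fy=4.5,interpolation=cv2.INTER_CUBIC)[:,:,::-1])
"
```

```text
tcp [ 409.  -137.3   84.2] toolx in stand [0.437 0.017] -0.899 ty 3.43 q [-41.6 -39.3 143.1  21.9  59.9 -53.6] t 32.8
[-352.18350453 -127.40410353] [ 0.12569425 -0.97391216 -0.5673932 ]
75 [ -74.1044149  -163.04632621] [-63.34648652 -54.13970773] -71.84413618808388 [ 2.80364999e-03 -7.14354540e+01]
front edge -99.4101065645352
top shade (array([726.8,  70.2]), array([90. , 89.3]), 61.33)
brush -112.4 -113.2
gn -121.2 -120.5
gw -112.7 -112.4
scene shade (array([728.7,  70.3]), array([92.6, 89.4]), 67.1)
brush -112.8 -112.9
gn -122.2 -122.1
gw -113.2 -114.0
```

View pics/t6.png

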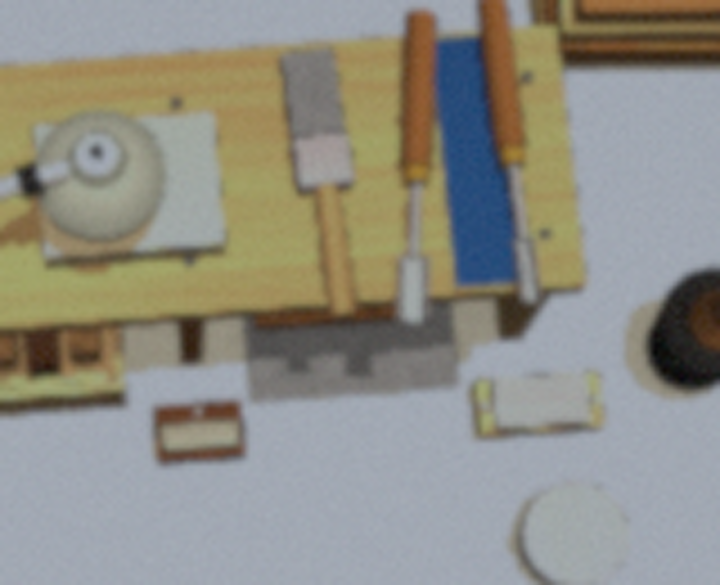

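```bash
python3 -c "
from bench import r
print(r.hand_in())"
```

```text
the job is handed in; nothing more can be done
None
```

The bench is changed over and the job is handed in, at about 33 s of the 72 s allowed. No verdict came back.

**What I did**
- **Lamp:** I pushed its arm round with the shut fingers. The shade's middle measures about 23 mm from the blank's centre (limit 45 mm).
- **Plaque:** I slid it along the lane, round the slip stone and into the right-hand bay, pushing flat all the way. I never lifted it.
- **Last stretch:** The brush and a gouge overhang the stand's front edge, so a vertical hand could not reach far enough. A fast push left the plaque only about 15 mm in. I then leaned the hand about 27° forward, which it only does when commanded past the arm's reach, and slid the plaque the rest of the way under the top.

**Last checks (from the cameras)**
- **Depth:** the near edge is about 26 mm behind the top's front edge, within the 20–50 mm asked. That puts the plaque's centre about 25 mm in front of mid-depth.
- **Sideways:** about 19 mm from the felt's centre (limit 50 mm).
- **Turn:** about 0.01 rad or less from the stand (limit 0.18 rad).
- **Other things:** the brush and gouge tips are within about 1 mm of where they started. I did not re-measure the sanding box, wax tin, mallet or glue bottle, but the hand kept clear of them by plan.
- **Contact:** no wrist reading I saw suggested a collision, but I only had readings at the end of each move. The hand was clear of everything at hand-in.

**Less certain**
- Only the plaque's front strip could be seen under the top, so the centre is worked out from the near edge and its known size.
- During the final retreat joint 3 read 143.1° against its 143.12° limit. It had not passed the limit at that reading, so I moved no further.

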